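# Load a sloped pump station and lock its cover with a spring clamp

## Task

Put the grey pump cassette fully home in the pocket of the sloped pump housing, handle rib outwards, and let go of it; then swing the clear cover down and press it until its catch holds it shut by itself. Then take the spring clamp off its stand, squeeze it open and clip it well down over the two metal lips at the housing's low edge so that it grips both lips together, and leave it there. Do not push the bottles, beaker, tub or roller out of their places.

Things in the scene. Friction and masses are not known exactly. Their poses are not given: they have to be found in the camera images.
- housing: White fixed pump housing; its face slopes 30 degrees down towards the robot's right (about -y). Origin: centre of the pocket's mouth, in the face plane. x up the slope, y level along its width, z out of the face (30 degrees from vertical). Face: x -70 to 70, y -59 to 59 mm. Pocket: 102 (x) by 78 (y), 64 mm deep. A ball catch for the cover sits on the +y side wall.
- pocket_floor (a point): Centre of the pocket's floor, 64 mm below housing's origin; axes as housing.
- cover_hinge (a point): Middle of the cover's hinge line, at (63, 0, 0) mm in the housing frame; the hinge runs along y; axes as housing.
- lips_top (a point): Middle of the top of the pair of metal lips on the low edge, at (-65, 0, 25) mm in the housing frame, same axes. The housing's lip (x -70 to -65) is fixed; the shut cover's lip (x -65 to -60 mm) lies against it, so the pair is 10 mm thick. Both run 35 mm either way along y and end at this height; the shut cover's outer face is 20 mm below this point.
- cover (a joint): Hinge angle of the clear cover, rad: 0 fully shut, starts near 2 (standing open at the high edge). Panel 123 mm long from the hinge, 118 wide, 5 thick, underside in the face plane when shut; along its free edge (123 to 128 mm from the hinge) a lip 70 mm wide stands 20 mm up from its outer face. It springs ajar unless pressed over the catch in the last 0.14 rad, taking about 6 to 8 N.
- cover_edge (a point): Point on the cover's outer face, mid width, 115 mm from the hinge, just inside its lip; x points from the free edge to the hinge, z out of the outer face.
- cassette: Grey pump cassette, loose, about 0.25 kg: a block 92 (x) by 70 (y) by 32 mm high with a handle rib on top, 50 (x) by 16 (y) mm, from z = 32 to z = 60 mm. Origin: centre of the underside; z up through the rib. Starts on the table, rib up. It goes into the pocket underside first, long side along the slope, either way round.
- stand: Fixed clamp stand: a base plate 90 by 140 by 12 mm with an upright metal plate 10 mm thick (x), 120 mm long (y), whose top edge is at z = 75 mm. Origin: centre of the underside, on the table. The clamp starts clipped on the top edge, which reaches 18 mm between its jaws.
- clamp: Spring clamp like a big clothes peg, 28 mm wide (y), 117 long, 90 g, black handles, steel jaws. Origin on the pivot; frame of its fixed half. z from jaws to handles; x is the closing line. Jaw tips at z = -52, throat -8, handle ends +65 mm; jaws 7 mm thick. On a 10 mm edge the jaws' inner faces are parallel at x = 5 and -5 mm. Starts upright on the stand.
- clamp_handles (a point): Where to squeeze: between the handles, 45 mm above the pivot. There the handles measure 51 mm over their outsides on a 10 mm edge (each flares 0.175 rad). Squeezed fully (about 15 N) they are parallel, 36 mm over their outsides, and the jaw tips are 28 mm apart; each half has then turned 0.175 rad from the clamp's middle plane.
- clamp_jaw (a joint): Opening angle of the clamp's moving half against its fixed half, rad: 0 on a 10 mm edge, -0.1 on a 5 mm edge, 0.35 squeezed fully open.
- clamp_mouth (a point): Point midway between the clamp's jaws when it is on a 10 mm edge, 9 mm above their tips, at (0, 0, -43) mm in the clamp's frame.
- bottle_tall: Bystander: white bottle with white cap, diameter 60, 150 mm high; origin at the centre of its base.
- bottle_red_cap: Bystander: glass bottle with red cap, diameter 66, 140 mm high; origin at the centre of its base.
- beaker: Bystander: glass beaker, diameter 66, 85 mm high; origin at the centre of its base.
- tub: Bystander: low clear tub with white lid, diameter 72, 60 mm high; origin at the centre of its base.
- roller: Bystander: grey round spool-shaped pump roller, diameter 60, 50 mm high, standing on its end; origin at the centre of its base.

How it is judged:
By the outcome, as a careful person would: the job done as asked, in the order asked, and still so for the second after the job is handed in, with the robot touching nothing.
It also fails if it takes over 72 s, if anything falls off the work surface, if the arm or the gripper's body presses on something with over 40 N, if the wrist force passes 120 N, or if a joint passes its speed limit or range.

## Robot

A 7-joint arm with a two-finger parallel gripper is mounted at the origin on the work surface. World frame = base frame: x ahead of the robot, y to its left, z up, the work surface at z = 0. Lengths are in m, angles in rad, forces in N, time in s.
With the tool pointing down it reaches from about 0.4 to 0.9 m from the base axis. Payload 5.5 kg.
Tool frame: the origin (TCP) lies midway between the tips of the shut fingers; the grasp point (between the pads) lies 19 mm behind it (manip.grasp_offset is the distance from the TCP to the grasp point, in m); z points along the fingers, y is the line along which they close (so a half turn about z gives the same grasp; the last joint's range is limited). The gripper opens to 92 mm and grips with 3 to 60 N. Pads are 19 mm wide; open, the fingers measure 130 mm over their backs; the gripper's body (75 mm by 190 mm) begins 47 mm behind the grasp point.
Start: joints at [1.403, 0.501, -0.427, 1.55, 0.221, 1.138, -0.21], TCP at [0.271, -0.591, 0.227] pointing down, gripper open.
Joint ranges: [-2.88, 2.88], [-0.31, 2.03], [-1.54, 1.56], [0.2, 2.42], [-1.41, 4.55], [0.19, 2.02], [-2.57, 2.57]. Speed limits (rad/s): [2.57, 2.57, 3.14, 3.14, 3.14, 3.14, 3.14].

## Interface

Orientations are given as a 3x3 rotation matrix whose columns are the frame's x, y, z axes.
In Python, from bench import manip gives the robot as it stands. The module is installed in compiled form; this text tells all that it offers.
- The arm moves only by the tool play_rows, never from a script. Its argument "rows" is a list that holds one entry, the list of rows, each a list of 7 numbers: the shift along the world's x, y, z normalised to -1 to 1, where 1 is 250 mm, then the turn, a rotation vector about the world's x, y, z normalised to -1 to 1, where 1 is 45 degrees, then the opening, from 0 (shut) to 1 (fully open). In form: [[[tx, ty, tz, wx, wy, wz, hand], ...]]. A call has 1 to 12 rows; each row shifts and turns the commanded pose from where the row before left it; what a row does not reach is not made up. A row lasts 1/10 s, in which the tool goes at most 50 mm and 8.59 degrees, less where a joint would pass 70% of its speed; a pose out of reach is approached as far as the arm can. A call with a number of a shift or a turn outside -1 to 1 is refused whole. A call with a gripper value outside its range is refused whole. The fingers move at their own pace and stop on an object; "squeeze" is the grip in N (left out, the last holds). Time passes only in rows, so rows that do not move let the fingers close. It gives the time, the measured TCP pose, the force, the opening and the grip force at its end, in the units of the state.
- manip.read_state(): the state, without advancing time (a new reading comes with each control period).
- manip.read_camera(name): name is "scene" or "top" or "wrist"; returns the picture (420x560x3 uint8, red, green, blue); there is no depth.
- manip.camera_model(name): a dict with "fx", "fy", "cx", "cy" (pixels), "k1" (the pictures are not rectified: a ray, as slopes to the right and down, at radius r is drawn at 1 + k1 r^2 times it, then the intrinsics apply), "R" (3x3) and "t" (3): a world point X has camera coordinates R X + t; the wrist camera has in their place "tool_from_camera" (4x4, takes a point from camera to tool coordinates, whose origin is the TCP and whose axes are the flange's). Camera axes: x right, y down, z forward; pixel columns grow to the right and rows downward; lengths in m; the calibration is good to about 2 mm. A picture is of the moment at which its call begins: read the wrist's pose just before it. camera_model takes no time and is no camera call.
- manip.sign_off(): hands the job in; it is judged then, once.
Trained networks look in the newest picture that a camera, given by its name, has taken for a name from the list of things; names that differ only in an ending like _2 or _b are one class to them, and where a whole thing is asked for, a point or a joint stands for the part that bears it (a point fixed in the world has none). Each returns a list of dicts, best first, with "score" (0 to 1); they miss things now and then, are a little off and sometimes report something else, mostly with a low value. They report only what shows in the picture. A call takes as long as a camera call.
- manip.boxes_of(camera, query): "location" ([x, y, z] in m, in world coordinates, good to about 4 mm: the middle of the surface that is visible of it).
- manip.trace(camera, query): "pixels" (420x560 bool, what is visible of it).
- manip.tip_of(camera, query): "location" ([x, y, z] in m, in world coordinates, good to about 4 mm: a listed point, or the origin of a listed thing).
The state is a dict: "t": time; "joint_pos": joint angles; "joint_velocities": joint speeds; "joint_torque": joint torques, N m; "tool_pos": TCP position; "eef_rot": TCP orientation; "force": force on the tool from outside, world axes, zero at the start; "moment": the same for the moment, N m; "width": opening from 0.0 (shut) to 1.0 (fully open); "grip_force": force on a finger pad.
Only numpy, scipy, OpenCV 4.12 (cv2) and the standard library are available. Lean on these libraries where they do the work, as an engineer would, in place of code of your own. Each camera call takes 0.05 s, during which the arm holds its last target. There are 200 camera calls.

## Working session

There is one attempt and no reset: what is moved stays moved. The work goes in short steps, Python scripts to look and compute and a tool call to move; the robot and the scene stay as the last step left them, time stands still between calls to the robot, and variables do not carry over. Pictures are saved under pics/ and viewed, at most 10 in all, crops included, and the job is handed in when it is done.

Besides the shell and the picture viewer there is one more tool, called after "Call:" by a JSON object that holds its "op" and its "data". play_rows: Moves the arm, as the interface text tells. Its arguments: {"type":"object","properties":{"rows":{"type":"array","items":{"type":"array","items":{"type":"array","items":{"type":"number"}}}},"squeeze":{"type":"number"}},"required":["rows"]}

```bash
mkdir -p pics
python3 - <<'E'
from bench import manip
import cv2,numpy as np
s=manip.read_state();print({k:np.round(v,3).tolist() for k,v in s.items()},manip.grasp_offset)
ims=[]
for c in("scene","top"):
    im=manip.read_camera(c);ims.append(im);cv2.imwrite(f"pics/{c}0.png",im[...,::-1])
    for q in["housing","pocket_floor","cover_hinge","lips_top","cover_edge","cassette","stand","clamp","clamp_handles","clamp_mouth","bottle_tall","bottle_red_cap","beaker","tub","roller"]:
        r=manip.tip_of(c,q)
        print(c,q,[(np.round(d["location"],3).tolist(),round(d["score"],2)) for d in r[:2]])
    m=manip.camera_model(c);print({k:np.round(v,3).tolist() for k,v in m.items()})
print(manip.camera_model("wrist"))
print(manip.read_state()["t"])
E
```

```text
{'t': 0.0, 'joint_pos': [1.403, 0.502, -0.427, 1.551, 0.221, 1.138, -0.21], 'joint_velocities': [-0.0, 0.001, -0.001, 0.001, 0.002, 0.001, 0.0], 'joint_torque': [-0.0, -56.659, -5.816, -27.911, -0.068, 0.031, 0.0], 'tool_pos': [0.271, -0.59, 0.226], 'eef_rot': [[0.909, 0.418, -0.001], [0.418, -0.909, 0.002], [0.0, -0.002, -1.0]], 'force': [0.585, -0.427, 0.109], 'moment': [0.003, -0.009, 0.041], 'grip_force': 0.0, 'width': 1.002} 0.0188
scene housing [([0.563, 0.011, 0.102], 0.7)]
scene pocket_floor [([0.555, 0.047, 0.051], 0.91), ([0.677, -0.35, -0.002], 0.54)]
scene cover_hinge [([0.548, 0.066, 0.139], 0.84)]
scene lips_top [([0.59, -0.051, 0.094], 0.91), ([0.681, 0.355, -0.002], 0.23)]
scene cover_edge [([0.554, 0.047, 0.252], 0.96), ([0.746, -0.236, -0.002], 0.75)]
scene cassette [([0.503, 0.288, 0.003], 0.56)]
scene stand [([0.514, -0.303, 0.001], 0.57)]
scene clamp [([0.516, -0.306, 0.109], 0.76)]
scene clamp_handles [([0.511, -0.303, 0.152], 0.61)]
scene clamp_mouth [([0.517, -0.306, 0.065], 0.68)]
scene bottle_tall [([0.68, 0.351, -0.0], 0.64), ([0.564, 0.014, 0.101], 0.51)]

[... 1139 characters left out ...]
077, 0.001], 0.63)]
{'fx': 501.321, 'fy': 501.321, 'cx': 290.908, 'cy': 201.648, 'k1': -0.14, 'R': [[0.033, -0.999, 0.005], [-0.977, -0.034, -0.21], [0.21, 0.003, -0.978]], 't': [-0.032, 0.577, 1.323]}
{'fx': 327.38208935003047, 'fy': 327.38208935003047, 'cx': 278.72048228527495, 'cy': 215.73654162167446, 'k1': -0.06332536246119298, 'tool_from_camera': array([[ 5.84396013e-04, -9.56105789e-01, -2.93021122e-01,
         7.89817567e-02],
       [ 9.99999770e-01,  6.59888129e-04, -1.58783713e-04,
        -7.26083516e-04],
       [ 3.45175188e-04, -2.93020962e-01,  9.56105955e-01,
        -1.58492762e-01],
       [ 0.00000000e+00,  0.00000000e+00,  0.00000000e+00,
         1.00000000e+00]])}
1.6
```

View pics/scene0.png

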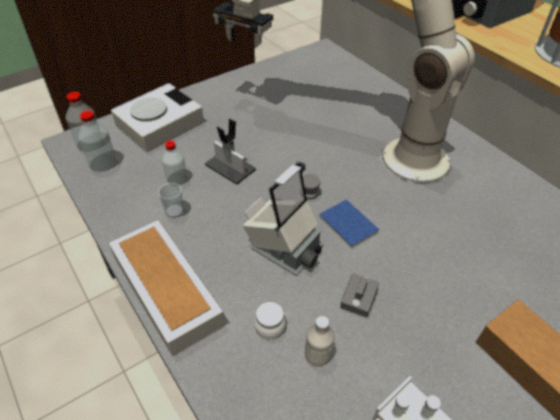

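View pics/top0.png

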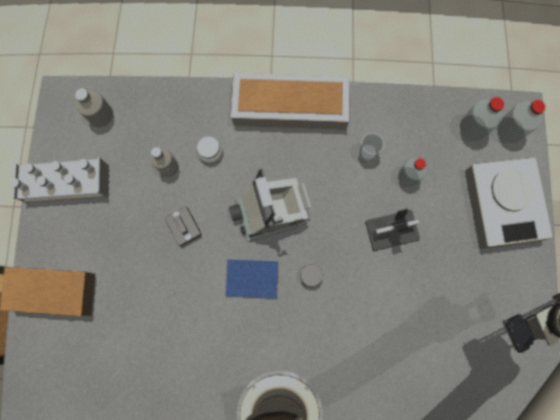

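Call:
{"op": "play_rows", "data": {"rows": [[[0.1, 0.14, 0.08, 0, 0, 0, 1], [0.1, 0.14, 0.08, 0, 0, 0, 1], [0.1, 0.14, 0.08, 0, 0, 0, 1], [0.1, 0.14, 0.08, 0, 0, 0, 1], [0.1, 0.14, 0.08, 0, 0, 0, 1], [0.1, 0.14, 0.08, 0, 0, 0, 1], [0.1, 0.14, 0.08, 0, 0, 0, 1], [0.1, 0.14, 0.08, 0, 0, 0, 1], [0.1, 0.14, 0, 0, 0, 0, 1], [0, 0, 0, 0, 0, 0, 1]]]}}

```text
t: 2.6
tool_pos: [0.5009, -0.2678, 0.3884]
eef_rot: [[0.904, 0.428, 0.004], [0.428, -0.904, 0.002], [0.005, 0.0, -1.0]]
force: [-0.7, 0.5, -0.6]
width: 1.002
grip_force: 0.0
```

```bash
cat > h.py <<'E'
from bench import manip
import numpy as np,cv2,json,sys
from scipy.spatial.transform import Rotation as Ro
def st():
    s=manip.read_state();print("t",round(s["t"],2),"pos",np.round(s["tool_pos"],4).tolist(),"q",np.round(s["joint_pos"],2).tolist(),"F",np.round(s["force"],1).tolist(),"w",round(s["width"],3),"g",round(s["grip_force"],1));return s
def tips(c,qs,f="obs.jsonl"):
    for q in qs:
        for d in manip.tip_of(c,q)[:1]:
            print(c,q,np.round(d["location"],4).tolist(),round(d["score"],2))
            open(f,"a").write(json.dumps([c,q,list(map(float,d["location"])),float(d["score"])])+"\n")
E
python3 - <<'E'
from h import *
st();im=manip.read_camera("wrist");cv2.imwrite("pics/wA.png",im[...,::-1])
tips("wrist",["clamp","clamp_handles","clamp_mouth","stand","lips_top","cover_edge"])
E
```

```text
t 2.6 pos [0.5009, -0.2678, 0.3884] q [0.96, 0.26, -0.63, 1.54, 0.15, 1.39, -0.81] F [-0.7, 0.5, -0.6] w 1.002 g 0.0
wrist clamp [0.5155, -0.3015, 0.1076] 0.57
wrist clamp_handles [0.5107, -0.307, 0.1537] 0.72
wrist clamp_mouth [0.5133, -0.3064, 0.0612] 0.83
wrist stand [0.515, -0.3016, 0.108] 0.53
wrist lips_top [0.5918, -0.0516, 0.0912] 0.85
```

Call:
{"op": "play_rows", "data": {"rows": [[[0.03, 0.07, 0.02, 0, 0, 0.184, 1], [0.03, 0.07, 0.02, 0, 0, 0.184, 1], [0.03, 0.07, 0.02, 0, 0, 0.184, 1], [0.03, 0.07, 0.02, 0, 0, 0.184, 1], [0.03, 0.07, 0.02, 0, 0, 0.184, 1], [0.03, 0.07, 0.02, 0, 0, 0.184, 1], [0.03, 0.07, 0, 0, 0, 0.184, 1], [0.03, 0.07, 0, 0, 0, 0.184, 1], [0.03, 0.07, 0, 0, 0, 0.184, 1], [0, 0.05, 0, 0, 0, 0.184, 1], [0, 0, 0, 0, 0, 0, 1]]]}}

```text
t: 4.05
tool_pos: [0.5639, -0.1042, 0.4167]
eef_rot: [[-0.304, 0.953, -0.0], [0.953, 0.304, 0.001], [0.001, 0.0, -1.0]]
force: [0.3, -0.4, -0.7]
width: 0.999
grip_force: 0.0
```

Run:
```python
from h import *
st();im=manip.read_camera("wrist");cv2.imwrite("pics/wB.png",im[...,::-1])
tips("wrist",["housing","pocket_floor","cover_hinge","lips_top","cover_edge","roller","clamp_handles","stand"])
```

```text
t 4.05 pos [0.5639, -0.1042, 0.4167] q [0.85, 0.33, -0.94, 1.46, 0.26, 1.48, 0.22] F [0.3, -0.4, -0.7] w 0.999 g 0.0
wrist housing [0.5689, 0.0178, 0.1052] 0.64
wrist pocket_floor [0.5633, 0.0452, 0.05] 0.92
wrist cover_hinge [0.5483, 0.0663, 0.1351] 0.94
wrist lips_top [0.6773, -0.3572, 0.003] 0.34
wrist cover_edge [0.559, 0.0477, 0.2497] 0.73
wrist roller [0.3768, -0.075, 0.001] 0.79
wrist clamp_handles [0.5148, -0.3036, 0.1521] 0.63
wrist stand [0.5159, -0.3073, 0.0042] 0.84
```

View pics/wB.png

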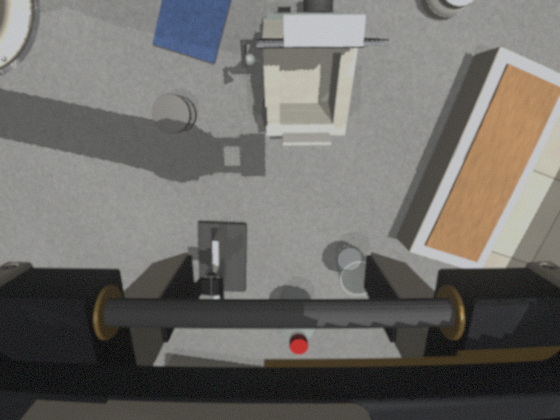

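Run:
```python
import cv2
im=cv2.imread("pics/wB.png")[5:155,225:395]
cv2.imwrite("pics/wBc.png",cv2.resize(im,None,fx=4,fy=4,interpolation=cv2.INTER_CUBIC)[:600])
```

```text
(no output)
```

View pics/wBc.png

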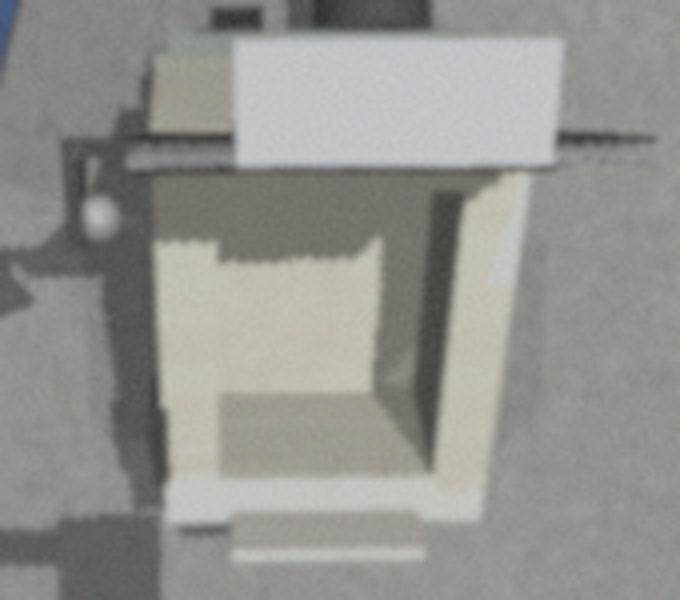

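```bash
cat >> h.py <<'E'
def proj(X,c,s=None):
    m=manip.camera_model(c);X=np.atleast_2d(X)
    if c=="wrist":
        T=np.eye(4);T[:3,:3]=s["eef_rot"];T[:3,3]=s["tool_pos"]
        M=np.linalg.inv(T@m["tool_from_camera"]);R,t=M[:3,:3],M[:3,3]
    else:R,t=np.array(m["R"]),np.array(m["t"])
    P=X@R.T+t;u=P[:,:2]/P[:,2:];u=u*(1+m["k1"]*(u**2).sum(1,keepdims=True))
    return u*[m["fx"],m["fy"]]+[m["cx"],m["cy"]]
def HR(yaw): # housing axes, yaw = heading of up-slope
    c,s=np.cos(yaw),np.sin(yaw);a=np.pi/6
    x=np.array([np.cos(a)*c,np.cos(a)*s,np.sin(a)]);z=np.array([-np.sin(a)*c,-np.sin(a)*s,np.cos(a)])
    return np.c_[x,np.cross(z,x),z]
E
python3 - <<'E'
from h import *
from scipy.optimize import least_squares
s=manip.read_state()
px=np.array([(218,476),(434,474),(232,560),(425,560),(167,522),(482,522)])/4+[225,5]
L=np.array([(-51,39,0),(-51,-39,0),(-70,35,25),(-70,-35,25),(-70,59,0),(-70,-59,0)])/1e3
net={"pocket_floor":(0,0,-.064),"cover_hinge":(.063,0,0),"lips_top":(-.065,0,.025)}
obs=[("pocket_floor",(.555,.047,.051)),("pocket_floor",(.56,.045,.048)),("pocket_floor",(.5633,.0452,.05)),("cover_hinge",(.548,.066,.139)),("cover_hinge",(.554,.072,.132)),("cover_hinge",(.5483,.0663,.1351)),("lips_top",(.59,-.051,.094)),("lips_top",(.5918,-.0516,.0912)),("housing",(.563,.011,.102)),("housing",(.565,.013,.103)),("housing",(.5689,.0178,.1052))]
net["housing"]=(0,0,0)
def f(p,full=False):
    R=HR(p[3]);a=(proj(L@R.T+p[:3],"wrist",s)-px)
    b=np.array([(p[:3]+R@net[n]-o)/.004 for n,o in obs])
    return (a,b*4) if full else np.r_[a.ravel()/1.5,b.ravel()]
r=least_squares(f,[.565,.013,.103,1.88],x_scale=[.01,.01,.01,.1],loss="soft_l1")
print(r.x,np.degrees(r.x[3]),np.sqrt(np.diag(np.linalg.inv(r.jac.T@r.jac))));a,b=f(r.x,True);print(a.round(1),b.round(1))
R=HR(r.x[3]);print(R.round(3));np.save("H.npy",r.x)
for e in[(.554,.047,.252),(.554,.052,.248),(.559,.0477,.2497)]:
    q=R.T@(np.array(e)-r.x[:3])-[.063,0,0];print(q.round(4),np.arctan2(q[2],-q[0])-np.arctan2(.005,.115))
E
```

```text
[0.56811084 0.01396781 0.10415098 1.88519883] 108.01393668543083 [0.00103962 0.00078645 0.0013626  0.0148773 ]
[[ 0.6  0.1]
 [-0.3  0.2]
 [ 0.1 -0.3]
 [-0.1 -0.7]
 [ 0.2 -0.2]
 [-0.5 -0.8]] [[ 3.2 -2.6 -2.3]
 [-1.8 -0.6  0.7]
 [-5.1 -0.8 -1.3]
 [ 3.2 -0.1 -3.3]
 [-2.8 -6.1  3.7]
 [ 2.9 -0.4  0.6]
 [-0.6 -0.5 -0.7]
 [-2.4  0.1  2.1]
 [ 5.1  3.   2.2]
 [ 3.1  1.   1.2]
 [-0.8 -3.8 -1. ]]
[[-0.268 -0.951  0.155]
 [ 0.824 -0.309 -0.475]
 [ 0.5   -0.     0.866]]
[0.0419 0.0032 0.1102] 1.8908896630504397
[0.044  0.0017 0.1043] 1.9267266367507352
[ 0.04   -0.0018  0.1086] 1.880210834016104
```

Call:
{"op": "play_rows", "data": {"rows": [[[-0.013, 0.16, 0, 0, 0, -0.176, 1], [-0.013, 0.16, 0, 0, 0, -0.176, 1], [-0.013, 0.16, 0, 0, 0, -0.176, 1], [-0.013, 0.16, 0, 0, 0, -0.176, 1], [-0.013, 0.16, 0, 0, 0, -0.176, 1], [-0.013, 0.16, -0.04, 0, 0, -0.176, 1], [-0.013, 0.16, -0.04, 0, 0, -0.176, 1], [-0.013, 0.16, -0.04, 0, 0, -0.176, 1], [-0.013, 0.16, -0.04, 0, 0, -0.176, 1], [-0.013, 0.16, -0.04, 0, 0, -0.176, 1], [0, 0, 0, 0, 0, 0, 1]]]}}

```text
t: 5.6
tool_pos: [0.5274, 0.3015, 0.3654]
eef_rot: [[0.878, 0.479, -0.003], [0.479, -0.878, 0.003], [-0.002, -0.004, -1.0]]
force: [0.2, 0.1, -0.0]
width: 0.998
grip_force: 0.0
```

Run:
```python
from h import *
s=st();im=manip.read_camera("wrist");cv2.imwrite("pics/wC.png",im[...,::-1])
tips("wrist",["cassette"])
m=manip.trace("wrist","cassette");print([(d["score"],int(d["pixels"].sum())) for d in m[:2]])
np.savez("C.npz",m=m[0]["pixels"],p=s["tool_pos"],R=s["eef_rot"])
ys,xs=np.where(m[0]["pixels"]);print(xs.min(),xs.max(),ys.min(),ys.max(),cv2.minAreaRect(np.c_[xs,ys].astype(np.float32)))
x0,y0=max(xs.min()-15,0),max(ys.min()-15,0);c=im[y0:ys.max()+15,x0:xs.max()+15];k=min(600//c.shape[0],800//c.shape[1]);print(x0,y0,k)
cv2.imwrite("pics/wCc.png",cv2.resize(c[...,::-1],None,fx=k,fy=k,interpolation=cv2.INTER_CUBIC))
```

```text
t 5.6 pos [0.5274, 0.3015, 0.3654] q [0.03, 0.4, -0.81, 1.47, 0.28, 1.4, -1.86] F [0.2, 0.1, -0.0] w 0.998 g 0.0
wrist cassette [0.4994, 0.2912, 0.0003] 0.6
[(0.85, 2837)]
254 301 153 216 ((277.4120788574219, 184.5051727294922), (62.48023223876953, 47.2712287902832), 86.633544921875)
239 138 6
```

View pics/wCc.png

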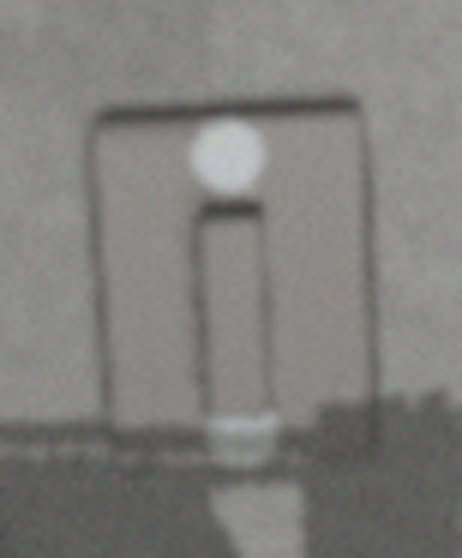

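Run:
```python
from h import *
from scipy.optimize import least_squares
d=np.load("C.npz");s=dict(tool_pos=d["p"],eef_rot=d["R"])
px=np.array([(99,122),(357,112),(203,216),(264,212),(210,416),(271,413),(95,109),(357,100)])/6+[239,138]-.4
L=np.array([(46,35,32),(46,-35,32),(25,8,60),(25,-8,60),(-25,8,60),(-25,-8,60),(46,35,0),(46,-35,0)])/1e3
obs=np.array([(.504,.294,0),(.503,.288,.003),(.4994,.2912,.0003)])
def f(p,full=0):
    R=Ro.from_euler("z",p[3]).as_matrix();a=proj(L@R.T+p[:3],"wrist",s)-px
    return a if full else np.r_[a.ravel(),((p[:3]-obs)/.005).ravel()]
r=least_squares(f,[.5,.291,0,.54],x_scale=[.01,.01,.01,.1],loss="soft_l1");print(r.x,np.degrees(r.x[3]),f(r.x,1).round(1))
```

```text
[ 0.50279598  0.29197482 -0.00161823  0.54796453] 31.39605507666688 [[-1.9 -0.1]
 [ 1.8 -0.7]
 [-1.   0.4]
 [-0.   0.6]
 [-0.3  0.6]
 [ 0.3  0.7]
 [ 0.4 -0.5]
 [ 0.6 -1.1]]
```

Call:
{"op": "play_rows", "data": {"rows": [[[-0.02, -0.008, -0.18, 0, 0, 0.015, 0.45], [-0.02, -0.008, -0.18, 0, 0, 0.016, 0.45], [-0.02, -0.008, -0.18, 0, 0, 0.016, 0.45], [-0.02, -0.008, -0.18, 0, 0, 0.015, 0.45], [-0.018, -0.006, -0.18, 0, 0, 0, 0.45], [0, 0, -0.18, 0, 0, 0, 0.45], [0, 0, -0.12, 0, 0, 0, 0.45], [0, 0, -0.08, 0, 0, 0, 0.45], [0, 0, -0.035, 0, 0, 0, 0.45], [0, 0, 0, 0, 0, 0, 0.45]]], "squeeze": 30}}

```text
t: 6.75
tool_pos: [0.5075, 0.283, 0.0373]
eef_rot: [[0.858, 0.514, -0.001], [0.514, -0.858, -0.001], [-0.002, 0.001, -1.0]]
force: [-0.2, -0.6, 0.4]
width: 0.45
grip_force: 0.0
```

Call:
{"op": "play_rows", "data": {"rows": [[[-0.018, 0.036, 0, 0, 0, 0, 0.45], [0, 0, 0, 0, 0, 0, 0.45]]]}}

```text
t: 6.95
tool_pos: [0.5027, 0.2964, 0.0398]
eef_rot: [[0.856, 0.517, 0.002], [0.517, -0.856, 0.003], [0.003, -0.001, -1.0]]
force: [-0.4, -0.4, -0.5]
width: 0.448
grip_force: 0.0
```

Call:
{"op": "play_rows", "data": {"rows": [[[0, 0, 0, 0, 0, 0, 0.45], [0, 0, 0, 0, 0, 0, 0.45]]]}}

```text
t: 7.15
tool_pos: [0.503, 0.2942, 0.0389]
eef_rot: [[0.856, 0.516, 0.001], [0.516, -0.856, 0.0], [0.001, 0.0, -1.0]]
force: [0.2, -0.6, 0.3]
width: 0.449
grip_force: 0.0
```

Call:
{"op": "play_rows", "data": {"rows": [[[0, 0, -0.006, 0, 0, 0, 0], [0, 0, 0, 0, 0, 0, 0], [0, 0, 0, 0, 0, 0, 0], [0, 0, 0, 0, 0, 0, 0], [0, 0, 0, 0, 0, 0, 0]]], "squeeze": 30}}

```text
t: 7.65
tool_pos: [0.5027, 0.2934, 0.0364]
eef_rot: [[0.857, 0.516, 0.0], [0.516, -0.857, -0.001], [-0.0, 0.001, -1.0]]
force: [0.0, -0.3, -0.3]
width: 0.174
grip_force: 30.0
```

```bash
cat >> h.py <<'E'
def goal(p,R,s=None):
    s=s or manip.read_state();w=Ro.from_matrix(R@np.array(s["eef_rot"]).T).as_rotvec()
    d=(np.array(p)-s["tool_pos"]);print("to",np.round(p,4).tolist(),"d/.25",np.round(d/.25,3).tolist(),"w/45",np.round(w/(np.pi/4),3).tolist(),"deg",round(np.degrees(np.linalg.norm(w)),1))
H=np.load("H.npy");O=H[:3];R_H=HR(H[3])
def hp(x,y,z):return O+R_H@(np.array([x,y,z])/1e3)
RT=np.c_[R_H[:,0],-R_H[:,1],-R_H[:,2]]
E
python3 - <<'E'
from h import *
s=st();print(RT.round(3).tolist())
for z in(200,56,-27.5):goal(hp(0,0,z),RT)
E
```

```text
t 7.65 pos [0.5027, 0.2934, 0.0364] q [-0.09, 0.69, -0.64, 1.84, 0.56, 0.79, -2.06] F [0.0, -0.3, -0.3] w 0.174 g 30.0
[[-0.268, 0.951, -0.155], [0.824, 0.309, 0.475], [0.5, 0.0, -0.866]]
to [0.599, -0.0811, 0.2774] d/.25 [0.386, -1.498, 0.964] w/45 [0.674, -0.251, 1.669] deg 81.8
to [0.5768, -0.0127, 0.1526] d/.25 [0.296, -1.224, 0.465] w/45 [0.674, -0.251, 1.669] deg 81.8
to [0.5639, 0.027, 0.0803] d/.25 [0.245, -1.065, 0.176] w/45 [0.674, -0.251, 1.669] deg 81.8
```

Call:
{"op": "play_rows", "data": {"rows": [[[0, 0, 0.1, 0, 0, 0, 0], [0, 0, 0.18, 0, 0, 0, 0], [0, 0, 0.18, 0, 0, 0, 0], [0, 0, 0.18, 0.0613, -0.0228, 0.1517, 0], [0, 0, 0.18, 0.0613, -0.0228, 0.1517, 0], [0, 0, 0.18, 0.0613, -0.0228, 0.1517, 0], [0, 0, 0.18, 0.0613, -0.0228, 0.1517, 0], [0.03, -0.1, 0.16, 0.0613, -0.0228, 0.1517, 0], [0.03, -0.12, 0.02, 0, 0, 0, 0], [0, 0, 0, 0, 0, 0, 0]]]}}

```text
t: 8.65
tool_pos: [0.5207, 0.2328, 0.3762]
eef_rot: [[0.423, 0.906, 0.018], [0.876, -0.414, 0.246], [0.231, -0.088, -0.969]]
force: [0.6, -0.3, -4.4]
width: 0.172
grip_force: 30.0
```

Run:
```python
from h import *
s=st();goal(hp(0,0,200),RT);goal(hp(-10,0,120),RT)
```

```text
t 8.65 pos [0.5207, 0.2328, 0.3762] q [0.58, 0.31, -1.12, 1.64, 0.08, 1.22, -0.96] F [0.6, -0.3, -4.4] w 0.172 g 30.0
to [0.599, -0.0811, 0.2774] d/.25 [0.313, -1.256, -0.395] w/45 [0.37, -0.136, 0.923] deg 45.2
to [0.5893, -0.0513, 0.2031] d/.25 [0.275, -1.136, -0.693] w/45 [0.37, -0.136, 0.923] deg 45.2
```

Call:
{"op": "play_rows", "data": {"rows": [[[0.045, -0.18, 0, 0.0617, -0.0227, 0.154, 0], [0.045, -0.18, 0, 0.0617, -0.0227, 0.154, 0], [0.045, -0.18, 0, 0.0617, -0.0227, 0.154, 0], [0.045, -0.18, 0, 0.0617, -0.0227, 0.154, 0], [0.045, -0.18, 0, 0.0617, -0.0227, 0.154, 0], [0.045, -0.18, -0.05, 0.0617, -0.0227, 0.154, 0], [0.043, -0.176, -0.15, 0, 0, 0, 0], [0, 0, -0.17, 0, 0, 0, 0], [0, 0, 0, 0, 0, 0, 0], [0, 0, 0, 0, 0, 0, 0], [0, 0, 0, 0, 0, 0, 0]]]}}

```text
t: 9.75
tool_pos: [0.594, -0.063, 0.2919]
eef_rot: [[-0.273, 0.949, -0.156], [0.823, 0.315, 0.473], [0.498, 0.001, -0.867]]
force: [-0.1, 0.1, -2.7]
width: 0.172
grip_force: 30.0
```

Run:
```python
from h import *
s=st();goal(hp(0,0,200),RT);goal(hp(0,0,56),RT)
im=manip.read_camera("wrist");cv2.imwrite("pics/wD.png",im[...,::-1])
tips("wrist",["pocket_floor","cover_hinge","lips_top","cover_edge","cassette"])
```

```text
t 9.75 pos [0.594, -0.063, 0.2919] q [0.97, 0.81, -1.16, 1.4, 0.23, 1.49, 0.2] F [-0.1, 0.1, -2.7] w 0.172 g 30.0
to [0.599, -0.0811, 0.2774] d/.25 [0.02, -0.072, -0.058] w/45 [0.002, 0.002, -0.007] deg 0.4
to [0.5768, -0.0127, 0.1526] d/.25 [-0.069, 0.201, -0.557] w/45 [0.002, 0.002, -0.007] deg 0.4
wrist cover_hinge [0.5497, 0.0616, 0.1336] 0.76
wrist cover_edge [0.5577, 0.0473, 0.2489] 0.76
wrist cassette [0.586, -0.0483, 0.2599] 0.9
```

View pics/wD.png

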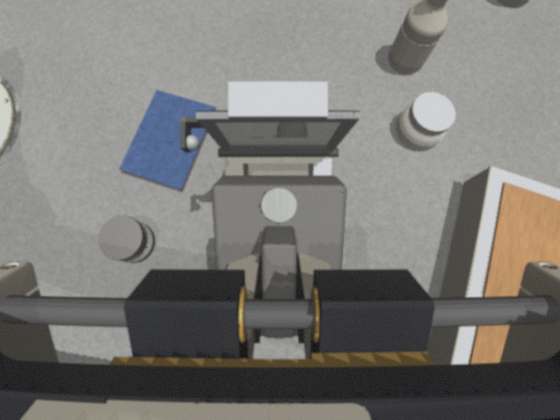

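Call:
{"op": "play_rows", "data": {"rows": [[[-0.017, 0.05, -0.14, 0, 0, -0.002, 0], [-0.017, 0.05, -0.14, 0, 0, -0.002, 0], [-0.017, 0.05, -0.14, 0, 0, -0.002, 0], [-0.018, 0.051, -0.137, 0, 0, 0, 0], [0, 0, 0, 0, 0, 0, 0], [0, 0, 0, 0, 0, 0, 0], [0, 0, 0, 0, 0, 0, 0], [0, 0, 0, 0, 0, 0, 0]]]}}

```text
t: 10.85
tool_pos: [0.578, -0.016, 0.152]
eef_rot: [[-0.266, 0.952, -0.151], [0.826, 0.306, 0.473], [0.497, 0.001, -0.868]]
force: [-0.2, -0.3, -2.6]
width: 0.171
grip_force: 30.0
```

```bash
cat >> h.py <<'E'
def inH(s):
    print("TCP in H mm",(R_H.T@(np.array(s["tool_pos"])-O)*1e3).round(1).tolist(),"F in H",(R_H.T@np.array(s["force"])).round(1).tolist())
E
python3 - <<'E'
from h import *
s=st();inH(s);goal(hp(0,0,56),RT);goal(hp(0,0,-10),RT)
im=manip.read_camera("wrist");cv2.imwrite("pics/wE.png",im[...,::-1])
T=lambda v:np.array(s["tool_pos"])+np.array(s["eef_rot"])@(np.array(v)/1e3)
print("expect top far corners, near",proj([T((46,35,4.5)),T((46,-35,4.5)),T((46,35,36.5)),T((46,-35,36.5))],"wrist",s).round(1))
c=im[90:290,180:380];cv2.imwrite("pics/wEc.png",cv2.resize(c[...,::-1],None,fx=3,fy=3,interpolation=cv2.INTER_CUBIC))
print("mouth",proj([hp(51,39,0),hp(51,-39,0),hp(-51,39,0),hp(-51,-39,0)],"wrist",s).round(1))
E
```

```text
t 10.85 pos [0.578, -0.016, 0.152] q [0.93, 0.91, -1.09, 1.6, 0.3, 1.21, 0.17] F [-0.2, -0.3, -2.6] w 0.171 g 30.0
TCP in H mm [-3.4, -0.1, 57.2] F in H [-1.5, 0.3, -2.1]
to [0.5768, -0.0127, 0.1526] d/.25 [-0.005, 0.013, 0.003] w/45 [0.004, 0.002, 0.005] deg 0.3
to [0.5666, 0.0187, 0.0955] d/.25 [-0.046, 0.139, -0.226] w/45 [0.004, 0.002, 0.005] deg 0.3
expect top far corners, near [[348.8 186.5]
 [210.8 186.4]
 [337.9 175.5]
 [221.4 175.4]]
mouth [[219.3 157.1]
 [338.6 156.8]
 [227.  294.9]
 [331.4 294.5]]
```

View pics/wEc.png

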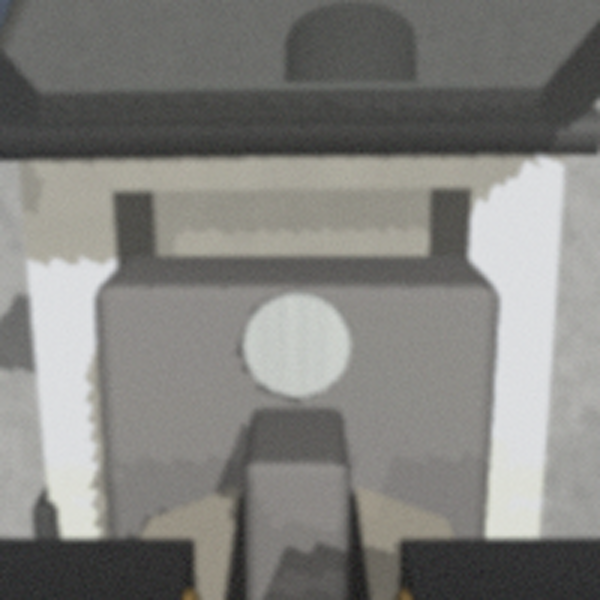

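Call:
{"op": "play_rows", "data": {"rows": [[[-0.008, 0.016, 0.01, 0.004, 0.002, 0.005, 0], [0, 0, 0, 0, 0, 0, 0], [-0.007, 0.023, -0.042, 0, 0, 0, 0], [-0.008, 0.023, -0.043, 0, 0, 0, 0], [-0.008, 0.024, -0.043, 0, 0, 0, 0], [0, 0, 0, 0, 0, 0, 0], [0, 0, 0, 0, 0, 0, 0]]]}}

```text
t: 11.6
tool_pos: [0.5679, 0.0069, 0.1199]
eef_rot: [[-0.268, 0.95, -0.16], [0.822, 0.312, 0.476], [0.502, -0.004, -0.865]]
force: [0.6, 0.3, -4.4]
width: 0.174
grip_force: 30.0
```

Run:
```python
from h import *
s=st();inH(s);goal(hp(1.5,.6,-26),RT)
```

```text
t 11.6 pos [0.5679, 0.0069, 0.1199] q [0.91, 0.94, -1.07, 1.65, 0.32, 1.14, 0.15] F [0.6, 0.3, -4.4] w 0.174 g 30.0
TCP in H mm [2.1, 2.3, 16.9] F in H [-2.1, -0.7, -3.8]
to [0.5631, 0.0274, 0.0824] d/.25 [-0.019, 0.082, -0.15] w/45 [-0.002, -0.005, -0.004] deg 0.3
```

Call:
{"op": "play_rows", "data": {"rows": [[[-0.006, 0.026, -0.047, 0, 0, 0, 0], [-0.006, 0.026, -0.047, 0, 0, 0, 0], [-0.005, 0.026, -0.047, 0, 0, 0, 0], [0, 0, 0, 0, 0, 0, 0], [0, 0, 0, 0, 0, 0, 0]]]}}

```text
t: 12.1
tool_pos: [0.5638, 0.0264, 0.0848]
eef_rot: [[-0.268, 0.95, -0.159], [0.822, 0.312, 0.476], [0.502, -0.003, -0.865]]
force: [0.3, -0.5, -2.8]
width: 0.171
grip_force: 30.0
```

Run:
```python
from h import *
s=st();inH(s)
```

```text
t 12.1 pos [0.5638, 0.0264, 0.0848] q [0.88, 0.97, -1.05, 1.69, 0.35, 1.07, 0.13] F [0.3, -0.5, -2.8] w 0.171 g 30.0
TCP in H mm [1.7, 0.3, -23.4] F in H [-1.9, -0.1, -2.2]
```

Press down ~8 mm to feel the floor.

Call:
{"op": "play_rows", "data": {"rows": [[[-0.001, 0.004, -0.007, 0, 0, 0, 0], [-0.001, 0.004, -0.007, 0, 0, 0, 0], [-0.001, 0.004, -0.007, 0, 0, 0, 0], [0, 0, 0, 0, 0, 0, 0]]]}}

```text
t: 12.5
tool_pos: [0.564, 0.0283, 0.0808]
eef_rot: [[-0.268, 0.951, -0.157], [0.823, 0.311, 0.476], [0.501, -0.002, -0.865]]
force: [-1.6, -3.5, 2.9]
width: 0.173
grip_force: 30.0
```

Run:
```python
from h import *
s=st();inH(s)
```

```text
t 12.5 pos [0.564, 0.0283, 0.0808] q [0.87, 0.97, -1.04, 1.69, 0.35, 1.06, 0.13] F [-1.6, -3.5, 2.9] w 0.173 g 30.0
TCP in H mm [1.2, -0.5, -27.7] F in H [-1.0, 2.6, 3.9]
```

Call:
{"op": "play_rows", "data": {"rows": [[[0, 0, 0, 0, 0, 0, 0.28], [0, 0, 0, 0, 0, 0, 0.28], [0.01, -0.032, 0.058, 0, 0, 0, 0.28], [0.02, -0.06, 0.11, 0, 0, 0, 0.28], [0.025, -0.08, 0.14, 0, 0, 0, 0.28], [0, 0, 0, 0, 0, 0, 0.28]]]}}

```text
t: 13.1
tool_pos: [0.5813, -0.0164, 0.1611]
eef_rot: [[-0.268, 0.952, -0.15], [0.824, 0.307, 0.476], [0.499, 0.004, -0.867]]
force: [0.1, -1.9, -0.4]
width: 0.28
grip_force: 0.0
```

Run:
```python
from h import *
s=st();inH(s)
im=manip.read_camera("wrist");cv2.imwrite("pics/wF.png",im[...,::-1]);tips("wrist",["cassette","pocket_floor","cover_edge","lips_top"])
```

```text
t 13.1 pos [0.5813, -0.0164, 0.1611] q [0.94, 0.91, -1.1, 1.59, 0.3, 1.23, 0.17] F [0.1, -1.9, -0.4] w 0.28 g 0.0
TCP in H mm [-0.1, -3.1, 65.8] F in H [-1.8, 0.5, 0.6]
wrist cassette [0.5602, 0.0426, 0.0493] 0.72
wrist cover_edge [0.5584, 0.0482, 0.2477] 0.73
wrist lips_top [0.5885, -0.0494, 0.0933] 0.7
```

View pics/wF.png

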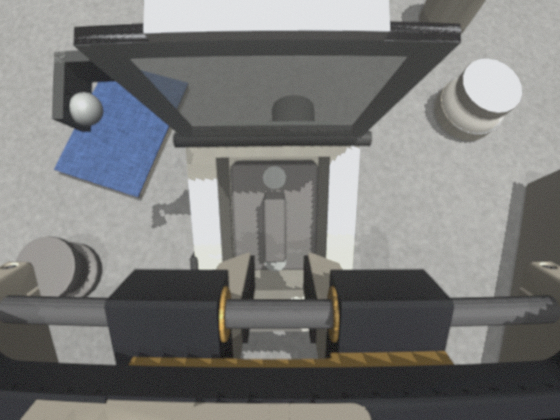

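Call:
{"op": "play_rows", "data": {"rows": [[[0, 0, 0.19, 0, 0, 0, 0], [0, 0, 0.19, 0, 0, 0, 0], [0, 0, 0.19, 0, 0, 0, 0], [-0.053, 0.16, 0.02, 0, 0, 0, 0], [-0.053, 0.16, 0.02, 0, 0, 0, 0], [-0.053, 0.16, 0, 0, 0, 0, 0], [0, 0, 0, 0, 0, 0, 0], [0, 0, 0, 0, 0, 0, 0]]]}}

```text
t: 14.15
tool_pos: [0.536, 0.1073, 0.3087]
eef_rot: [[-0.271, 0.949, -0.161], [0.822, 0.315, 0.475], [0.501, -0.004, -0.865]]
force: [0.3, -1.4, -0.3]
width: 0.004
grip_force: 0.0
```

Run:
```python
from h import *
s=st();inH(s);goal(hp(158,0,98),RT);print("per 100mm -x:",(-R_H[:,0]*.1/.25).round(3))
```

```text
t 14.15 pos [0.536, 0.1073, 0.3087] q [0.91, 0.67, -1.26, 1.63, 0.12, 1.3, 0.0] F [0.3, -1.4, -0.3] w 0.004 g 0.0
TCP in H mm [187.7, 1.7, 127.8] F in H [-1.4, 0.1, 0.5]
to [0.5409, 0.0975, 0.268] d/.25 [0.02, -0.039, -0.163] w/45 [-0.0, -0.005, -0.008] deg 0.4
per 100mm -x: [ 0.107 -0.329 -0.2  ]
```

Call:
{"op": "play_rows", "data": {"rows": [[[0.01, -0.02, -0.08, 0, 0, -0.004, 0], [0.01, -0.02, -0.083, 0, 0, -0.004, 0], [0, 0, 0, 0, 0, 0, 0], [0.027, -0.082, -0.05, 0, 0, 0, 0], [0.027, -0.082, -0.05, 0, 0, 0, 0], [0.027, -0.082, -0.05, 0, 0, 0, 0], [0.027, -0.082, -0.05, 0, 0, 0, 0], [0.027, -0.082, -0.05, 0, 0, 0, 0], [0, 0, 0, 0, 0, 0, 0]]]}}

```text
t: 15.05
tool_pos: [0.5769, -0.0118, 0.2029]
eef_rot: [[-0.256, 0.954, -0.155], [0.826, 0.299, 0.477], [0.501, -0.006, -0.865]]
force: [0.9, -0.4, -0.4]
width: 0.003
grip_force: 0.0
```

Run:
```python
from h import *
s=st();inH(s)
for c in("top","scene"):
    im=manip.read_camera(c);cv2.imwrite(f"pics/{c}G.png",im[...,::-1])
    for d in manip.tip_of(c,"cover_edge")[:1]:
        q=R_H.T@(np.array(d["location"])-O)-[.063,0,0];print(c,d["score"],q.round(3),np.arctan2(q[2],-q[0])-.043)
```

```text
t 15.05 pos [0.5769, -0.0118, 0.2029] q [0.95, 0.85, -1.12, 1.57, 0.25, 1.28, 0.15] F [0.9, -0.4, -0.4] w 0.003 g 0.0
TCP in H mm [25.8, -0.4, 99.1] F in H [-0.7, -0.7, -0.0]
top 0.58 [-0.285  0.152  0.187] 0.5359035472380588
scene 0.92 [-0.061  0.002  0.096] 0.9603649941724127
```

Call:
{"op": "play_rows", "data": {"rows": [[[-0.014, 0.043, -0.039, 0, 0, 0.01, 0], [-0.011, 0.034, -0.062, 0, 0, 0.01, 0], [0.005, -0.0145, -0.078, 0, 0, 0, 0], [0.0086, -0.0265, -0.0715, 0, 0, 0, 0], [0.008, -0.025, -0.075, 0, 0, 0, 0], [0.0065, -0.02, -0.0675, 0, 0, 0, 0], [0, 0, 0, 0, 0, 0, 0], [0, 0, 0, 0, 0, 0, 0]]]}}

```text
t: 16.05
tool_pos: [0.5768, -0.0095, 0.1069]
eef_rot: [[-0.274, 0.948, -0.163], [0.82, 0.319, 0.475], [0.502, -0.004, -0.865]]
force: [0.0, -0.3, -0.7]
width: 0.006
grip_force: 0.0
```

Run:
```python
from h import *
s=st();inH(s)
for c in("scene",):
    im=manip.read_camera(c);cv2.imwrite(f"pics/{c}H.png",im[...,::-1])
    for d in manip.tip_of(c,"cover_edge")[:1]:
        q=R_H.T@(np.array(d["location"])-O)-[.063,0,0];print(c,d["score"],q.round(3),np.arctan2(q[2],-q[0])-.043)
```

```text
t 16.05 pos [0.5768, -0.0095, 0.1069] q [0.9, 0.96, -1.05, 1.62, 0.33, 1.16, 0.18] F [0.0, -0.3, -0.7] w 0.006 g 0.0
TCP in H mm [-20.3, -1.0, 14.9] F in H [-0.6, 0.1, -0.5]
scene 0.69 [-0.113 -0.001  0.007] 0.016153706843501266
```

Call:
{"op": "play_rows", "data": {"rows": [[[0.012, -0.037, -0.045, 0, 0, 0, 0], [-0.004, 0.011, -0.021, 0, 0, 0, 0], [-0.002, 0.006, -0.01, 0, 0, 0, 0], [0, 0, 0, 0, 0, 0, 0]]]}}

```text
t: 16.55
tool_pos: [0.5799, -0.018, 0.0899]
eef_rot: [[-0.274, 0.948, -0.16], [0.823, 0.317, 0.471], [0.497, -0.003, -0.867]]
force: [-2.3, -10.4, 15.2]
width: 0.004
grip_force: 8.6
```

Run:
```python
from h import *
s=st();inH(s)
```

```text
t 16.55 pos [0.5799, -0.018, 0.0899] q [0.9, 0.99, -1.03, 1.61, 0.35, 1.14, 0.19] F [-2.3, -10.4, 15.2] w 0.004 g 8.6
TCP in H mm [-36.6, -1.3, 4.7] F in H [-0.4, 5.4, 17.7]
```

Call:
{"op": "play_rows", "data": {"rows": [[[0, 0, 0, 0, 0, 0, 0], [0.012, -0.04, 0.07, 0, 0, 0, 0], [0.025, -0.07, 0.13, 0, 0, 0, 0], [0.025, -0.07, 0.16, 0, 0, 0, 1], [0, -0.07, 0.19, 0, 0, 0, 1], [0, 0, 0.1, 0, 0, 0, 1], [0, 0, 0, 0, 0, 0, 1]]]}}

```text
t: 17.25
tool_pos: [0.5961, -0.0764, 0.2549]
eef_rot: [[-0.277, 0.948, -0.156], [0.821, 0.319, 0.474], [0.499, 0.003, -0.867]]
force: [0.7, -0.0, -0.3]
width: 0.302
grip_force: 0.0
```

Run:
```python
from h import *
s=st();inH(s)
for c in("scene","wrist","top"):
    im=manip.read_camera(c);cv2.imwrite(f"pics/{c}I.png",im[...,::-1])
    if c=="wrist":
        L=np.array([(-60,35,25),(-60,-35,25),(-65,35,25),(-65,-35,25),(-70,35,25),(-70,-35,25),(-60,59,5),(-60,-59,5)]);print(proj([hp(*l) for l in L],"wrist",s).round(1).tolist())
    for d in manip.tip_of(c,"cover_edge")[:1]:
        q=R_H.T@(np.array(d["location"])-O)-[.063,0,0];print(c,d["score"],q.round(3),np.arctan2(q[2],-q[0])-.043)
    tips(c,["lips_top"])
a=cv2.imread("pics/wristI.png");b=cv2.imread("pics/sceneI.png")[160:280,220:340]
cv2.imwrite("pics/I.png",np.hstack([a[:360,140:440],cv2.resize(b,(360,360),interpolation=cv2.INTER_CUBIC)]))
```

```text
t 17.25 pos [0.5961, -0.0764, 0.2549] q [0.97, 0.85, -1.13, 1.42, 0.25, 1.45, 0.23] F [0.7, -0.0, -0.3] w 0.302 g 0.0
TCP in H mm [-6.6, 1.3, 177.9] F in H [-0.4, -0.7, -0.1]
scene 0.78 [-0.112  0.002  0.006] 0.011455576284161426
scene lips_top [0.5888, -0.0523, 0.0938] 0.76
[[246.4, 251.0], [314.4, 251.7], [246.5, 255.5], [314.2, 256.2], [246.6, 259.9], [314.0, 260.6], [226.2, 243.5], [334.6, 244.6]]
top 0.87 [-0.107 -0.001  0.004] -0.008714351883486265
top lips_top [0.5923, -0.0542, 0.0976] 0.93
```

View pics/I.png

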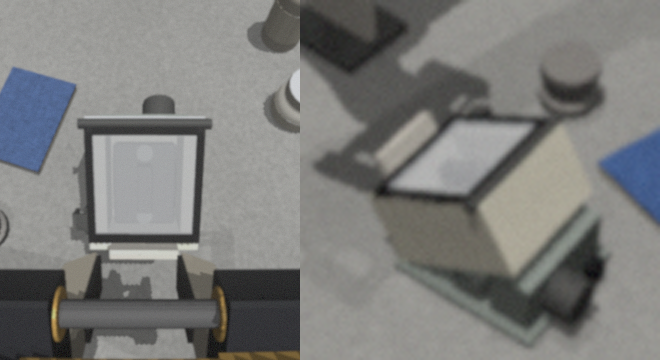

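Call:
{"op": "play_rows", "data": {"rows": [[[-0.043, -0.168, 0.054, -0.09, -0.03, -0.009, 1], [-0.043, -0.168, 0.054, -0.09, -0.03, -0.009, 1], [-0.043, -0.168, 0.054, -0.09, -0.03, -0.009, 1], [-0.043, -0.168, 0.054, -0.09, -0.03, -0.009, 1], [-0.043, -0.168, 0.054, -0.09, -0.03, -0.009, 1], [-0.043, -0.168, 0.054, -0.09, -0.03, -0.009, 1], [-0.043, -0.168, 0.054, -0.09, -0.03, -0.009, 1], [0, 0, 0, 0, 0, 0, 1], [0, 0, 0, 0, 0, 0, 1], [0, 0, 0, 0, 0, 0, 1]]]}}

```text
t: 18.7
tool_pos: [0.519, -0.3686, 0.3447]
eef_rot: [[-0.275, 0.961, 0.006], [0.961, 0.275, 0.008], [0.006, 0.008, -1.0]]
force: [0.1, 0.6, -0.4]
width: 0.999
grip_force: 0.0
```

Run:
```python
from h import *
s=st();print(np.round(s["eef_rot"],3).tolist())
im=manip.read_camera("wrist");cv2.imwrite("pics/wJ.png",im[...,::-1])
tips("wrist",["clamp","clamp_handles","clamp_mouth","stand"])
for q in("stand","clamp"):
    m=manip.trace("wrist",q)
    for d in m[:1]:
        ys,xs=np.where(d["pixels"]);print(q,d["score"],len(xs),xs.min(),xs.max(),ys.min(),ys.max(),cv2.minAreaRect(np.c_[xs,ys].astype(np.float32)))
np.savez("J.npz",p=s["tool_pos"],R=s["eef_rot"])
c=im[40:240,170:400];cv2.imwrite("pics/wJc.png",cv2.resize(c[...,::-1],None,fx=3,fy=3,interpolation=cv2.INTER_CUBIC))
```

```text
t 18.7 pos [0.519, -0.3686, 0.3447] q [1.29, 0.58, -1.1, 1.42, 0.5, 1.45, 0.48] F [0.1, 0.6, -0.4] w 0.999 g 0.0
[[-0.275, 0.961, 0.006], [0.961, 0.275, 0.008], [0.006, 0.008, -1.0]]
wrist clamp [0.6779, -0.3548, 0.0053] 0.71
wrist clamp_handles [0.5152, -0.3062, 0.1537] 0.62
wrist clamp_mouth [0.513, -0.3084, 0.0618] 0.68
wrist stand [0.5172, -0.3073, 0.0017] 0.94
stand 0.86 4513 255 319 79 177 ((286.90869140625, 127.9818115234375), (63.274539947509766, 98.15302276611328), 0.9548413157463074)
clamp 0.59 1562 263 320 117 148 ((291.5, 132.5), (31.0, 57.0), 90.0)
```

View pics/wJc.png

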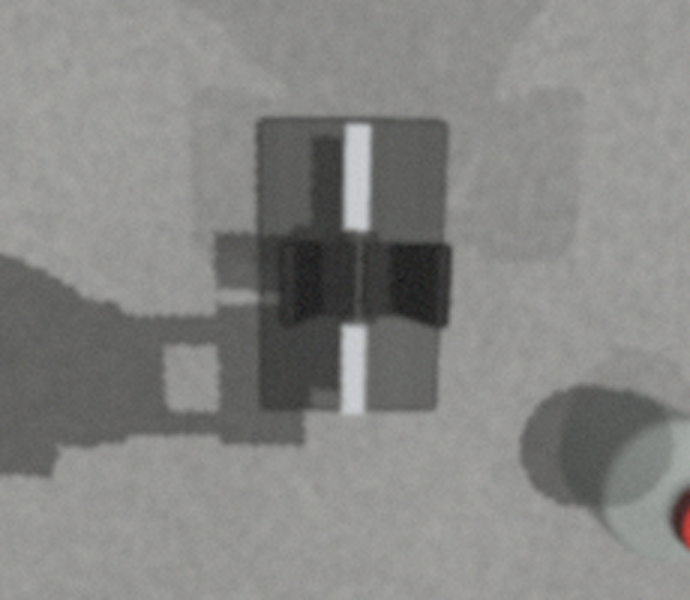

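Run:
```python
from h import *
from scipy.optimize import least_squares
d=np.load("J.npz");s=dict(tool_pos=d["p"],eef_rot=d["R"])
px=np.array([(258,119),(447,120),(438,411),(260,410),(345,124),(372,124),(364,413),(342,413)])/3+[170,40]-.3
L=np.array([(-45,70,12),(45,70,12),(45,-70,12),(-45,-70,12),(-5,60,75),(5,60,75),(5,-60,75),(-5,-60,75)])/1e3
obs=np.array([(.514,-.303,.001),(.513,-.302,0),(.5159,-.3073,.0042),(.5172,-.3073,.0017)])
def f(p,full=0):
    R=Ro.from_euler("z",p[3]).as_matrix();a=proj(L@R.T+p[:3],"wrist",s)-px
    return a if full else np.r_[a.ravel(),((p[:3]-obs)/.005).ravel()]
r=least_squares(f,[.515,-.304,0,.28],x_scale=[.01,.01,.01,.1],loss="soft_l1");print(r.x,np.degrees(r.x[3]),f(r.x,1).round(1).tolist())
R=Ro.from_euler("z",r.x[3]).as_matrix()
# clamp handle-end edges: crop (290,325),(450,325),(450,243)
g=np.array([(x,y,z)for z in(.174,)for x,y in((-.0285,-.014),(.0285,-.014),(.0285,.014),(-.0285,.014))])
print(((proj(g@R.T+[*r.x[:2],0],"wrist",s)-[170,40])*3).round().tolist())
Rd=np.c_[R[:,1],R[:,0],[0,0,-1]]
for z in(.22,.135):goal([*r.x[:2],z],Rd)
```

```text
[ 5.14784634e-01 -3.03817234e-01 -9.20149544e-05  2.70553438e-01] 15.501570142235197 [[-0.3, -1.0], [0.6, -0.6], [-0.1, 0.4], [-0.1, 0.3], [0.2, 0.1], [-0.6, 0.2], [0.2, 0.2], [0.0, 0.2]]
[[279.0, 327.0], [451.0, 328.0], [454.0, 241.0], [278.0, 240.0]]
to [0.5148, -0.3038, 0.22] d/.25 [-0.017, 0.263, -0.5] w/45 [-0.009, 0.008, -0.009] deg 0.7
to [0.5148, -0.3038, 0.135] d/.25 [-0.017, 0.263, -0.84] w/45 [-0.009, 0.008, -0.009] deg 0.7
```

Call:
{"op": "play_rows", "data": {"rows": [[[-0.006, 0.088, -0.1, -0.003, 0.003, -0.003, 1], [-0.006, 0.088, -0.16, -0.003, 0.003, -0.003, 1], [-0.005, 0.087, -0.16, -0.003, 0.002, -0.003, 1], [0, 0, -0.04, 0, 0, 0, 1], [0, 0, 0, 0, 0, 0, 1], [0, 0, 0, 0, 0, 0, 1], [0, 0, 0, 0, 0, 0, 1]]]}}

```text
t: 19.75
tool_pos: [0.5156, -0.3058, 0.232]
eef_rot: [[-0.265, 0.964, 0.003], [0.964, 0.265, -0.002], [-0.003, 0.002, -1.0]]
force: [-0.6, 0.2, -0.6]
width: 1.002
grip_force: 0.0
```

Run:
```python
from h import *
s=st();R=Ro.from_euler("z",.27055).as_matrix();Rd=np.c_[R[:,1],R[:,0],[0,0,-1]]
goal([.5148,-.3038,.135],Rd)
```

```text
t 19.75 pos [0.5156, -0.3058, 0.232] q [1.25, 0.59, -1.07, 1.67, 0.55, 1.21, 0.32] F [-0.6, 0.2, -0.6] w 1.002 g 0.0
to [0.5148, -0.3038, 0.135] d/.25 [-0.003, 0.008, -0.388] w/45 [0.003, 0.004, 0.003] deg 0.3
```

Call:
{"op": "play_rows", "data": {"rows": [[[-0.003, 0.008, -0.12, 0, 0, 0, 1], [0, 0, -0.14, 0, 0, 0, 1], [0, 0, -0.1, 0, 0, 0, 1], [0, 0, -0.03, 0, 0, 0, 0.7], [0, 0, 0, 0, 0, 0, 0.7], [0, 0, 0, 0, 0, 0, 0.7], [0, 0, 0, 0, 0, 0, 0.7]]], "squeeze": 28}}

```text
t: 20.45
tool_pos: [0.515, -0.303, 0.1347]
eef_rot: [[-0.266, 0.964, 0.003], [0.964, 0.266, -0.002], [-0.003, 0.002, -1.0]]
force: [0.6, 0.8, -0.3]
width: 0.717
grip_force: 0.0
```

Run:
```python
from h import *
s=st();R=Ro.from_euler("z",.27055).as_matrix();Rd=np.c_[R[:,1],R[:,0],[0,0,-1]]
goal([.5148,-.3038,.135],Rd)
```

```text
t 20.45 pos [0.515, -0.303, 0.1347] q [1.19, 0.69, -0.98, 1.76, 0.66, 1.05, 0.24] F [0.6, 0.8, -0.3] w 0.717 g 0.0
to [0.5148, -0.3038, 0.135] d/.25 [-0.001, -0.003, 0.001] w/45 [0.003, 0.004, 0.002] deg 0.2
```

Call:
{"op": "play_rows", "data": {"rows": [[[0, 0, 0, 0, 0, 0, 0], [0, 0, 0, 0, 0, 0, 0], [0, 0, 0, 0, 0, 0, 0], [0, 0, 0, 0, 0, 0, 0], [0, 0, 0, 0, 0, 0, 0], [0, 0, 0, 0, 0, 0, 0], [0, 0, 0, 0, 0, 0, 0]]], "squeeze": 28}}

```text
t: 21.15
tool_pos: [0.5136, -0.3024, 0.1327]
eef_rot: [[-0.266, 0.964, 0.0], [0.964, 0.266, -0.001], [-0.001, 0.0, -1.0]]
force: [-0.8, 0.7, -0.9]
width: 0.385
grip_force: 28.0
```

Call:
{"op": "play_rows", "data": {"rows": [[[0, 0, 0.06, 0, 0, 0, 0], [0, 0, 0.12, 0, 0, 0, 0], [0, 0, 0.16, 0, 0, 0, 0], [0, 0, 0.16, 0, 0, 0, 0], [0, 0, 0.16, 0, 0, 0, 0], [0, 0, 0, 0, 0, 0, 0], [0, 0, 0, 0, 0, 0, 0]]]}}

```text
t: 21.85
tool_pos: [0.5143, -0.3024, 0.2995]
eef_rot: [[-0.267, 0.964, 0.002], [0.964, 0.267, -0.003], [-0.003, 0.002, -1.0]]
force: [0.2, -0.6, -1.4]
width: 0.385
grip_force: 28.0
```

```bash
echo 'RA=np.c_[-R_H[:,1],-R_H[:,0],-R_H[:,2]]
RB=np.c_[R_H[:,1],R_H[:,0],-R_H[:,2]]' >> h.py
python3 - <<'E'
from h import *
s=st();goal(hp(-65,0,170),RA);goal(hp(-65,0,125),RB)
im=manip.read_camera("wrist");cv2.imwrite("pics/wK.png",im[...,::-1]);tips("wrist",["clamp","clamp_mouth","clamp_handles"])
T=np.array(s["eef_rot"]).T
for q in("clamp","clamp_mouth"):
    for d in manip.tip_of("scene" if 0 else "wrist",q)[:1]:print(q,"in tool mm",(T@(np.array(d["location"])-s["tool_pos"])*1e3).round(1))
E
```

```text
t 21.85 pos [0.5143, -0.3024, 0.2995] q [1.27, 0.53, -1.12, 1.59, 0.49, 1.32, 0.36] F [0.2, -0.6, -1.4] w 0.385 g 28.0
to [0.6118, -0.1204, 0.2189] d/.25 [0.39, 0.728, -0.323] w/45 [0.353, 0.647, -1.896] deg 91.5
to [0.6048, -0.099, 0.1799] d/.25 [0.362, 0.814, -0.479] w/45 [0.655, -0.347, 2.007] deg 96.3
wrist clamp [0.513, -0.3009, 0.2717] 0.71
wrist clamp_mouth [0.678, -0.358, -0.0005] 0.49
wrist clamp_handles [0.5059, -0.3078, 0.3156] 0.66
clamp in tool mm [ 1.9 -0.9 27.8]
clamp_mouth in tool mm [-96.2 142.5 300.6]
```

Call:
{"op": "play_rows", "data": {"rows": [[[0.033, 0.061, 0, 0.0294, 0.0539, -0.158, 0], [0.033, 0.061, 0, 0.0294, 0.0539, -0.158, 0], [0.033, 0.061, 0, 0.0294, 0.0539, -0.158, 0], [0.033, 0.061, 0, 0.0294, 0.0539, -0.158, 0], [0.033, 0.061, 0, 0.0294, 0.0539, -0.158, 0], [0.033, 0.061, 0, 0.0294, 0.0539, -0.158, 0], [0.033, 0.061, -0.05, 0.0294, 0.0539, -0.158, 0], [0.033, 0.061, -0.05, 0.0294, 0.0539, -0.158, 0], [0.032, 0.06, -0.05, 0.0294, 0.0539, -0.158, 0], [0.032, 0.06, -0.05, 0.0294, 0.0539, -0.158, 0], [0.032, 0.06, -0.06, 0.0294, 0.0539, -0.158, 0], [0.03, 0.06, -0.06, 0.0294, 0.0539, -0.158, 0]]]}}

```text
t: 23.35
tool_pos: [0.6115, -0.1197, 0.2162]
eef_rot: [[0.953, 0.262, -0.153], [0.303, -0.824, 0.479], [-0.001, -0.503, -0.864]]
force: [0.1, 0.0, -0.0]
width: 0.382
grip_force: 28.0
```

Call:
{"op": "play_rows", "data": {"rows": [[[0, 0, 0, 0, 0, 0, 0], [0, 0, 0, 0, 0, 0, 0], [0, 0, 0, 0, 0, 0, 0]]]}}

```text
t: 23.65
tool_pos: [0.6116, -0.1209, 0.2187]
eef_rot: [[0.951, 0.27, -0.152], [0.31, -0.823, 0.476], [0.003, -0.5, -0.866]]
force: [0.5, 0.3, -1.0]
width: 0.385
grip_force: 28.0
```

Run:
```python
from h import *
s=st();inH(s);goal(hp(-65,0,170),RA);goal(hp(-65,0,123),RA)
for c in("wrist","top","scene"):
    im=manip.read_camera(c);cv2.imwrite(f"pics/{c}L.png",im[...,::-1]);
    for q in("clamp","clamp_mouth","lips_top","cover_edge","clamp_handles"):
        for d in manip.tip_of(c,q)[:1]:print(c,q,"in H mm",(R_H.T@(np.array(d["location"])-O)*1e3).round(1),round(d["score"],2))
```

```text
t 23.65 pos [0.6116, -0.1209, 0.2187] q [0.83, 0.78, -0.76, 1.36, 0.04, 1.42, -1.1] F [0.5, 0.3, -1.0] w 0.385 g 28.0
TCP in H mm [-65.5, 0.4, 170.0] F in H [-0.4, -0.6, -0.9]
to [0.6118, -0.1204, 0.2189] d/.25 [0.001, 0.002, 0.001] w/45 [-0.001, 0.004, -0.001] deg 0.2
to [0.6045, -0.098, 0.1782] d/.25 [-0.028, 0.091, -0.162] w/45 [-0.001, 0.004, -0.001] deg 0.2
wrist clamp in H mm [-66.4   3.4 140.4] 0.74
wrist clamp_mouth in H mm [-75.7   1.8  93.4] 0.7
wrist cover_edge in H mm [-52.6  -2.9   3.4] 0.66
wrist clamp_handles in H mm [ 196.4 -210.4 -235.3] 0.62
top clamp in H mm [-304.2  148.9   54.1] 0.7
top clamp_mouth in H mm [-73.8   2.6  99.5] 0.52
top lips_top in H mm [-64.9  -0.   27.6] 0.78
top cover_edge in H mm [-47.2  -0.    3.4] 0.93
top clamp_handles in H mm [-54.4   3.5 185.5] 0.52
scene clamp in H mm [-67.4   2.5 139.4] 0.58
scene clamp_mouth in H mm [-77.1   3.5  98.4] 0.89
scene lips_top in H mm [-68.    1.   27.6] 0.64
scene cover_edge in H mm [-51.6   0.9   5.9] 0.8
scene clamp_handles in H mm [-55.9   2.3 182.4] 0.83
```

Call:
{"op": "play_rows", "data": {"rows": [[[-0.012, 0.038, -0.069, 0, 0.002, 0, 0], [-0.013, 0.04, -0.073, 0, 0.002, 0, 0], [-0.01, 0.03, -0.055, 0, 0, 0, 0], [-0.005, 0.016, -0.028, 0, 0, 0, 0], [0, 0, 0, 0, 0, 0, 0], [0, 0, 0, 0, 0, 0, 0]]]}}

```text
t: 25.15
tool_pos: [0.6017, -0.0898, 0.1621]
eef_rot: [[0.952, 0.266, -0.155], [0.307, -0.823, 0.477], [-0.001, -0.501, -0.865]]
force: [0.1, 0.3, -0.8]
width: 0.38
grip_force: 28.0
```

Run:
```python
from h import *
s=st();inH(s);goal(hp(-65,0,95),RA)
for c in("wrist","top","scene"):
    im=manip.read_camera(c);cv2.imwrite(f"pics/{c}M.png",im[...,::-1]);
    for q in("clamp","clamp_mouth","lips_top"):
        for d in manip.tip_of(c,q)[:1]:print(c,q,"in H mm",(R_H.T@(np.array(d["location"])-O)*1e3).round(1),round(d["score"],2))
```

```text
t 25.15 pos [0.6017, -0.0898, 0.1621] q [0.81, 0.81, -0.75, 1.46, 0.06, 1.29, -1.11] F [0.1, 0.3, -0.8] w 0.38 g 28.0
TCP in H mm [-65.5, 0.1, 104.7] F in H [-0.2, -0.2, -0.8]
to [0.6002, -0.0847, 0.1539] d/.25 [-0.006, 0.02, -0.033] w/45 [-0.002, -0.001, 0.002] deg 0.1
wrist clamp in H mm [-67.4   3.6  72.3] 0.9
wrist clamp_mouth in H mm [-73.3   2.3  27.1] 0.64
wrist lips_top in H mm [-66.   -0.4  22.7] 0.64
top clamp in H mm [-61.1   2.4  73.4] 0.52
top clamp_mouth in H mm [-73.3   1.7  36.1] 0.71
top lips_top in H mm [-67.5  -3.5  27.6] 0.63
scene clamp in H mm [-67.4   2.5  71.7] 0.91
scene clamp_mouth in H mm [-72.    6.3  33.5] 0.87
scene lips_top in H mm [-66.9   0.4  23.1] 0.67
```

Call:
{"op": "play_rows", "data": {"rows": [[[-0.006, 0.018, -0.032, 0, 0, 0, 0], [0, 0, 0, 0, 0, 0, 0], [-0.002, 0.006, -0.011, 0, 0, 0, 0], [0, 0, 0, 0, 0, 0, 0]]]}}

```text
t: 26.15
tool_pos: [0.5988, -0.083, 0.1504]
eef_rot: [[0.951, 0.266, -0.156], [0.308, -0.823, 0.477], [-0.002, -0.502, -0.865]]
force: [0.1, 0.2, -1.2]
width: 0.385
grip_force: 28.0
```

```bash
python3 -c "
from h import *
inH(st())"
```

```text
t 26.15 pos [0.5988, -0.083, 0.1504] q [0.8, 0.81, -0.75, 1.48, 0.06, 1.27, -1.11] F [0.1, 0.2, -1.2] w 0.385 g 28.0
TCP in H mm [-65.0, 0.8, 90.9] F in H [-0.5, -0.1, -1.1]
```

Call:
{"op": "play_rows", "data": {"rows": [[[-0.002, 0.006, -0.011, 0, 0, 0, 0], [0, 0, 0, 0, 0, 0, 0]]]}}

```text
t: 26.35
tool_pos: [0.5985, -0.0817, 0.1478]
eef_rot: [[0.951, 0.266, -0.156], [0.308, -0.823, 0.477], [-0.002, -0.502, -0.865]]
force: [0.4, -0.1, -1.6]
width: 0.384
grip_force: 28.0
```

```bash
python3 -c "
from h import *
inH(st())"
```

```text
t 26.35 pos [0.5985, -0.0817, 0.1478] q [0.8, 0.82, -0.75, 1.49, 0.06, 1.26, -1.11] F [0.4, -0.1, -1.6] w 0.384 g 28.0
TCP in H mm [-65.1, 0.7, 87.9] F in H [-0.9, -0.4, -1.3]
```

Call:
{"op": "play_rows", "data": {"rows": [[[-0.002, 0.006, -0.01, 0, 0, 0, 0], [0, 0, 0, 0, 0, 0, 0]]]}}

```text
t: 26.55
tool_pos: [0.598, -0.0802, 0.1453]
eef_rot: [[0.951, 0.266, -0.156], [0.308, -0.823, 0.477], [-0.002, -0.502, -0.865]]
force: [-0.8, -0.1, -0.7]
width: 0.381
grip_force: 28.0
```

```bash
python3 -c "
from h import *
inH(st())"
```

```text
t 26.55 pos [0.598, -0.0802, 0.1453] q [0.8, 0.82, -0.75, 1.49, 0.06, 1.25, -1.12] F [-0.8, -0.1, -0.7] w 0.381 g 28.0
TCP in H mm [-64.9, 0.7, 85.0] F in H [-0.2, 0.8, -0.7]
```

Call:
{"op": "play_rows", "data": {"rows": [[[-0.002, 0.006, -0.01, 0, 0, 0, 0], [0, 0, 0, 0, 0, 0, 0]]]}}

```text
t: 26.75
tool_pos: [0.5984, -0.0797, 0.1443]
eef_rot: [[0.952, 0.266, -0.154], [0.307, -0.824, 0.477], [-0.0, -0.501, -0.865]]
force: [-1.5, -3.0, 6.1]
width: 0.384
grip_force: 28.0
```

```bash
python3 -c "
from h import *
s=st();inH(s)
for c in('wrist','top','scene'):
    manip.read_camera(c)
    for q in('clamp','clamp_mouth','lips_top'):
        for d in manip.tip_of(c,q)[:1]:print(c,q,'in H mm',(R_H.T@(np.array(d['location'])-O)*1e3).round(1),round(d['score'],2))
"
```

```text
t 26.75 pos [0.5984, -0.0797, 0.1443] q [0.8, 0.82, -0.74, 1.49, 0.06, 1.25, -1.12] F [-1.5, -3.0, 6.1] w 0.384 g 28.0
TCP in H mm [-65.2, 0.2, 84.0] F in H [0.9, 2.4, 6.5]
wrist clamp in H mm [-67.6   4.1  48.9] 0.93
wrist clamp_mouth in H mm [-74.7   3.4   7.6] 0.76
wrist lips_top in H mm [-63.2  -0.4  23.4] 0.97
top clamp in H mm [ 0.3  3.9 -0. ] 0.72
top clamp_mouth in H mm [-75.4   2.3  14.5] 0.53
top lips_top in H mm [-64.5   2.4  27.5] 0.92
scene clamp_mouth in H mm [-74.3   2.1  14.1] 0.78
scene lips_top in H mm [-62.9  -0.1  27.5] 0.83
```

Call:
{"op": "play_rows", "data": {"rows": [[[0.002, -0.006, 0.011, 0, 0, 0, 0], [0, 0, 0, 0, 0, 0, 0], [0, 0, 0, 0, 0, 0, 0]]]}}

```text
t: 27.65
tool_pos: [0.5981, -0.0803, 0.1457]
eef_rot: [[0.951, 0.266, -0.156], [0.308, -0.823, 0.477], [-0.001, -0.502, -0.865]]
force: [-0.1, 0.1, -0.9]
width: 0.382
grip_force: 28.0
```

```bash
python3 -c "
from h import *
inH(st())"
```

```text
t 27.65 pos [0.5981, -0.0803, 0.1457] q [0.8, 0.82, -0.75, 1.49, 0.06, 1.25, -1.12] F [-0.1, 0.1, -0.9] w 0.382 g 28.0
TCP in H mm [-64.9, 0.6, 85.4] F in H [-0.4, 0.0, -0.9]
```

Call:
{"op": "play_rows", "data": {"rows": [[[0, 0, 0, 0, 0, 0, 0.45], [0, 0, 0, 0, 0, 0, 0.5], [0, 0, 0, 0, 0, 0, 0.55], [0, 0, 0, 0, 0, 0, 0.65], [0, 0, 0, 0, 0, 0, 0.85], [0, 0, 0, 0, 0, 0, 0.95], [0, 0, 0, 0, 0, 0, 1], [0, 0, 0, 0, 0, 0, 1]]]}}

```text
t: 28.45
tool_pos: [0.5983, -0.0807, 0.1459]
eef_rot: [[0.952, 0.266, -0.155], [0.308, -0.823, 0.477], [-0.001, -0.502, -0.865]]
force: [0.2, 0.7, -0.6]
width: 0.934
grip_force: 0.0
```

```bash
python3 -c "
from h import *
s=st();inH(s)
for c in('wrist','top','scene'):
    im=manip.read_camera(c);cv2.imwrite(f'pics/{c}N.png',im[...,::-1])
    for q in('clamp','clamp_mouth','clamp_handles','cover_edge'):
        for d in manip.tip_of(c,q)[:1]:print(c,q,'in H mm',(R_H.T@(np.array(d['location'])-O)*1e3).round(1),round(d['score'],2))
"
```

```text
t 28.45 pos [0.5983, -0.0807, 0.1459] q [0.8, 0.82, -0.75, 1.49, 0.06, 1.25, -1.12] F [0.2, 0.7, -0.6] w 0.934 g 0.0
TCP in H mm [-65.2, 0.5, 85.8] F in H [0.2, -0.4, -0.8]
wrist clamp_mouth in H mm [-62.8   3.8  14.7] 0.62
wrist clamp_handles in H mm [-66.3   4.4 105.8] 0.68
wrist cover_edge in H mm [-51.3   1.9   4.7] 0.88
top clamp in H mm [-57.6   4.6  58.4] 0.66
top clamp_mouth in H mm [-63.1   2.8  18.7] 0.53
top clamp_handles in H mm [-62.    6.1 107.5] 0.41
top cover_edge in H mm [-47.1  -0.1   6.2] 0.73
scene clamp in H mm [-65.1   2.1  61.8] 0.62
scene clamp_mouth in H mm [-62.4   0.3  17.7] 0.95
scene clamp_handles in H mm [-64.1   5.2 102.1] 0.8
scene cover_edge in H mm [-51.6   1.    3.9] 0.72
```

Call:
{"op": "play_rows", "data": {"rows": [[[0.008, -0.024, 0.043, 0, 0, 0, 1], [0.02, -0.06, 0.11, 0, 0, 0, 1], [0.028, -0.086, 0.155, 0, 0, 0, 1], [0.028, -0.086, 0.155, 0, 0, 0, 1], [0, -0.05, 0.15, 0, 0, 0, 1], [0, 0, 0, 0, 0, 0, 1], [0, 0, 0, 0, 0, 0, 1], [0, 0, 0, 0, 0, 0, 1]]]}}

```text
t: 30.0
tool_pos: [0.6186, -0.1565, 0.2984]
eef_rot: [[0.951, 0.266, -0.157], [0.309, -0.823, 0.477], [-0.002, -0.503, -0.865]]
force: [-0.2, 0.2, 0.2]
width: 0.995
grip_force: 0.0
```

```bash
python3 -c "
from h import *
s=st();inH(s)
for c in('wrist','top','scene'):
    im=manip.read_camera(c);cv2.imwrite(f'pics/{c}P.png',im[...,::-1])
    for q in('clamp','clamp_mouth','clamp_handles','cover_edge','cassette'):
        for d in manip.tip_of(c,q)[:1]:print(c,q,'in H mm',(R_H.T@(np.array(d['location'])-O)*1e3).round(1),round(d['score'],2))
for q in('bottle_tall','bottle_red_cap','beaker','tub','roller'):
    for d in manip.tip_of('scene',q)[:1]:print(q,np.round(d['location'],3),round(d['score'],2))
"
```

```text
t 30.0 pos [0.6186, -0.1565, 0.2984] q [0.84, 0.75, -0.76, 1.21, 0.03, 1.6, -1.1] F [-0.2, 0.2, 0.2] w 0.995 g 0.0
TCP in H mm [-56.8, 4.7, 257.1] F in H [0.3, 0.1, 0.1]
wrist clamp in H mm [-63.6  -1.3  61. ] 0.86
wrist clamp_mouth in H mm [-64.4   1.1   9.3] 0.95
wrist clamp_handles in H mm [-65.4   3.  107.9] 0.78
top clamp in H mm [-57.1   5.6  58.4] 0.66
top clamp_mouth in H mm [-66.    2.7  19.2] 0.72
top clamp_handles in H mm [-62.9   5.9 105.2] 0.96
top cover_edge in H mm [-45.9  -1.9   1. ] 0.71
scene clamp in H mm [-64.7   1.6  58. ] 0.63
scene clamp_mouth in H mm [-66.7   7.1  17.3] 0.58
scene clamp_handles in H mm [-60.8   3.1 102.3] 0.73
scene cover_edge in H mm [-48.3  -1.8   4.6] 0.88
bottle_tall [ 0.681  0.352 -0.003] 0.56
bottle_red_cap [ 0.677 -0.353  0.   ] 0.57
beaker [ 0.749 -0.234 -0.001] 0.73
tub [ 0.728  0.23  -0.002] 0.6
roller [ 0.377 -0.072  0.001] 0.66
```

```bash
python3 -c "
from bench import manip
print(manip.sign_off())"
```

```text
the job is handed in; nothing more can be done
None
```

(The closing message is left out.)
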